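# Set up the telescopic sign pole on the market-booth counter

## Robot

A 7-joint arm with a two-finger parallel gripper is mounted at the origin on the work surface. World frame = base frame: x ahead of the robot, y to its left, z up, the work surface at z = 0. Lengths are in m, angles in rad, forces in N, time in s.
With the tool pointing down it reaches from about 0.425 to 0.875 m from the base axis. Payload 4.7 kg.
Tool frame: the origin (TCP) lies between the finger pads; the fingertips stand ctrl.tip_reach ahead of it and the grasp point (between the pads) lies 5 mm behind it (ctrl.tip_reach is the distance from the TCP to the fingertips, in m); z points along the fingers, y is the direction in which the jaws open and shut (so a half turn about z gives the same grasp; the last joint's range is limited). The gripper opens to 87 mm and grips with 3 to 60 N. Pads are 19 mm wide; open, the fingers measure 117 mm over their backs; the gripper's body (75 mm by 190 mm) begins 51 mm behind the grasp point.
Start: joints at [1.198, 0.321, -0.07, 1.45, 0.023, 1.371, -0.057], TCP at [0.245, -0.602, 0.215] pointing down, gripper open.
Joint ranges: [-2.86, 2.86], [-0.3, 2.09], [-1.38, 1.24], [0.06, 2.45], [-1.56, 4.7], [0.09, 2.05], [-2.69, 2.69]. Speed limits (rad/s): [2.57, 2.57, 3.14, 3.14, 3.14, 3.14, 3.14].

## Interface

Orientations are given as a rotation vector (axis times angle).
In Python, from bench import ctrl gives the robot as it stands.
- The arm moves only by the shell command python3 -m handwheel 'ROWS' [FORCE]. ROWS is JSON, a list of rows, each a list of 7 numbers: the shift along the tool's x, y, z in mm, then the turn, a rotation vector about the tool's x, y, z in rad, then the gripper's target within -1 to 1 (shut at 1, half-way at 0, fully open at -1). In form: [[dx, dy, dz, ax, ay, az, grip], ...]. A call has 1 to 12 rows; each row is the pose to reach, as a shift and turn from the pose commanded when the call began, along the tool's axes at that moment; what a row does not reach only later rows make up. A row lasts 1/8 s, in which the tool goes at most 62.5 mm and 10.7 degrees, less where a joint would pass 70% of its speed; a pose out of reach is approached as far as the arm can. A call with a gripper value outside its range is refused whole. The fingers move at their own pace and stop on an object; FORCE is the grip in N (left out, the last holds). Time passes only in rows, so rows that repeat a pose let the fingers close. It gives the time, the measured TCP pose, the force and the opening at its end, in the units of the state.
- ctrl.get_state(): the state, without advancing time (a new reading comes with each control period).
- ctrl.get_image(name): name is "scene" or "side" or "wrist"; returns the picture (480x640x3 uint8, red, green, blue); there is no depth.
- ctrl.camera_model(name): a dict with "mtx" (3x3 intrinsics, pixels), "k1" (the pictures are not rectified: a ray, as slopes to the right and down, at radius r is drawn at 1 + k1 r^2 times it, then the intrinsics apply), "xyz" and "orientation" of the camera in the world. Camera axes: x right, y up, looking along -z (the intrinsics and any distortion apply to the point x, -y, -z); pixel columns grow to the right and rows downward; lengths in m; the calibration is good to about 2 mm. A picture is of the moment at which its call begins: read the wrist's pose just before it. camera_model takes no time and is no camera call; for the wrist camera it gives the pose at the moment of the call.
- ctrl.close_job(): hands the job in, once; it reports no verdict.
The state is a dict: "time": time; "joint_positions": joint angles; "qd": joint speeds; "joint_torque": joint torques, N m; "position": TCP position; "tool_rot": TCP orientation; "ft_force": force on the tool from outside, world axes, zero at the start; "torque": the same for the moment, N m; "grip_width": opening from 0.0 (shut) to 1.0 (fully open).
Only numpy, scipy, OpenCV 4.12 (cv2) and the standard library are available. Lean on these libraries where they do the work, as an engineer would, in place of code of your own. Each camera call takes 0.05 s, during which the arm holds its last target.

## Task

Take the closed sign pole out of the wooden caddy and stand it, still closed, right down in the socket of the counter stand. Then squeeze the red button in its head and draw the head up past the first stop to the second, keeping the foot down in the socket, and finish while still gripping the pole's head at that full height, so that I can clip a card on. Leave the tokens, markers, jar and stapler where they are.

Things in the scene. Friction and masses are not known exactly. Their poses are not given: they have to be found in the camera images.
- pole: The telescopic sign pole, about 0.34 kg (rod 0.22 kg). Origin: middle of the underside of its foot, on its axis; z up along the pole. A bright steel rod 14 mm thick (foot chamfered 2.5 mm) on whose upper part slides a black tube 22 mm thick with a grip head on top. Closed, the lowest 52 mm of rod show and the pole is 195 mm high. At the start it stands closed in the caddy.
- pole_head (a point): Middle of the pole's grey grip head, on the axis, level with the middle of the red button; same axes as the pole; moves up with the head. Closed, 165 mm above the foot. The head is 30 x 30 mm, from 25 mm below to 18 mm above this point; a card clip on it ends 30 mm above. The faces towards +y and -y are plain: gripped there, the button stays out and the pole closed.
- button (a point): Middle of the outer face of the red button, 14 mm wide and 18 mm high, which stands 5 mm out of the head's face towards +x, 20 mm from the axis. Gripped along x, between the button and the plain face opposite (35 mm across), the button goes in. Its spring takes 5 N to start and 9 N fully in; grip with 15 to 40 N.
- release (a joint): How far the red button is in, m: 0 = out, 0.0045 = fully in (0.5 mm still stands out). The catch lets go when it is more than 0.0032 in. Let go between stops, it stays about 0.003 in until the catch drops into the next notch.
- tube (a joint): How far the tube and head are drawn up the rod, m: 0 closed, 0.045 first stop (yellow band on the rod just clear of the tube), 0.090 second (green band), 0.092 end. A spring catch locks it at all three with 1.5 mm of play. Button in: slides freely (0.5 N) past the first stop to the end, and sinks if let go. Pulling with the button out, or past the end, lifts the whole pole.
- socket (a point): Middle of the bottom of the socket where the pole's foot has to rest, 8 mm above the counter; z up. The fixed stand is a round dark steel flange, 110 mm wide and 6 mm thick, with an aluminium block 40 x 40 mm in its middle, its top 44 mm above this point. The hole is round, 16 mm wide, 44 mm deep, open at the top, with a 4 mm chamfer round its mouth.
- caddy_hole (a point): Middle of the bottom of the caddy's hole in which the pole stands at the start, 11 mm above the counter. The caddy is a fixed wooden block 90 x 150 x 55 mm (x, y, z); the hole is 16 mm wide and 44 mm deep, 45 mm from the block's middle towards +y. Two markers stand in other holes, 65 mm or more from the pole's axis.
- marker_blue_mid (a point): Bystander: middle of a white marker with a blue cap, 14 mm thick and 122 mm long, standing in the caddy, its top about 133 mm above the counter.
- marker_orange_mid (a point): Bystander: middle of a white marker with an orange cap, of the same size, standing in the caddy.
- tokens_a_mid (a point): Bystander: middle of a stack of wooden tokens, 38 mm in diameter and 32 mm high, on the clipboard.
- tokens_b_mid (a point): Bystander: middle of a stack of wooden tokens, 38 mm in diameter and 28 mm high, on the clipboard.
- tokens_c_mid (a point): Bystander: middle of a stack of silvery tokens, 28 mm in diameter and 20 mm high, on the clipboard.
- tokens_d_mid (a point): Bystander: middle of a stack of wooden tokens, 38 mm in diameter and 25 mm high, on the counter between caddy and stand.
- jar_mid (a point): Bystander: middle of a glass jar, 74 mm in diameter and 100 mm high, with three markers standing in it up to 155 mm above the counter.
- stapler_mid (a point): Bystander: middle of a black stapler, 135 x 36 x 46 mm, lying on the counter.
Not all that is in view belongs to the job. Of the things that look like the part that bears socket, take the one that is farthest from the robot's base at the start. Leave any pink look-alike of the pole alone.

How it is judged:
On the way, in this order (a step that is already met when the one before it is completed fails the run):
1. the pole stands in the counter stand, foot at the bottom of the socket, upright and still closed (horizontal distance between pole and socket below 0.006 m and z of pole in the frame of socket below 0.005 m and angle between pole's own z axis and vertical below 0.1 rad and value of joint tube below 0.01 m), for 0.2 s.
2. with the button in, the head is on its way up while the foot stays in the socket (value of joint release above 0.002 m and value of joint tube above 0.012 m and horizontal distance between pole and socket below 0.008 m and z of pole in the frame of socket below 0.01 m).
At the end, for the whole second after the job is handed in: Pole in the counter stand, foot within 8 mm of the socket's bottom, tilted under 0.12 rad; tube drawn up over 87 mm (second stop), head over 255 mm above the counter, not moving; the gripper still grips the head (over 1.5 N, grasp point within 35 mm of its middle) (value of joint tube above 0.087 m and horizontal distance between pole and socket below 0.008 m and z of pole in the frame of socket below 0.008 m and angle between pole's own z axis and vertical below 0.12 rad and height (world z) of pole_head above 0.255 m and contact force between the fingers and pole above 1.5 N and velocity of joint tube between -0.01 and 0.01 m/s and distance between the grasp point and pole_head below 0.035 m); the arm keeps its last pose, push and grip.
It fails at once if a bystander (tokens, marker, jar or stapler) is shifted by more than 25 mm (distance of any of marker_blue_mid, marker_orange_mid, tokens_a_mid, tokens_b_mid, tokens_c_mid, tokens_d_mid, jar_mid, stapler_mid from where it was at the start of the episode above 0.025 m).
It fails at once if the pole is drawn out (by more than 20 mm) while its foot is not down in the socket of the counter stand (lifted by more than 25 mm, or elsewhere) (value of joint tube above 0.02 m and (z of pole in the frame of socket above 0.025 m or horizontal distance between pole and socket above 0.02 m)).
It also fails if it takes over 64 s, if anything falls off the work surface, if the arm or the gripper's body presses on something with over 40 N, if the wrist force passes 120 N, or if a joint passes its speed limit or range.

## Working session

There is one attempt and no reset: what is moved stays moved. The work goes in short steps, Python scripts to look and compute and a shell command to move; the robot and the scene stay as the last step left them, time stands still between calls to the robot, and variables do not carry over. Pictures are saved under pics/ and viewed, and the job is handed in when it is done.

```bash
mkdir -p pics; ls
python3 - <<'E'
from bench import ctrl
import cv2,numpy as np
print(ctrl.get_state(), ctrl.tip_reach)
for n in ["scene","side","wrist"]:
    m=ctrl.camera_model(n); print(n,m)
    im=ctrl.get_image(n); cv2.imwrite(f"pics/{n}0.png",im[:,:,::-1])
E
```

```text
pics
{'time': 0.0, 'joint_positions': array([ 1.19808844,  0.3218063 , -0.07008574,  1.45166782,  0.0226159 ,
        1.37078613, -0.05687601]), 'qd': array([ 0.00033649, -0.00033584, -0.00064785, -0.00165133, -0.00253057,
       -0.00137424, -0.00032426]), 'joint_torque': array([-1.12344583e-04, -4.91288495e+01, -4.04223762e-01, -3.12527919e+01,
       -6.41131564e-02,  4.37730260e-02,  1.89323346e-04]), 'position': array([ 0.24493886, -0.6014782 ,  0.21387598]), 'tool_rot': array([-3.08121552e+00, -6.03555891e-01,  7.40481814e-04]), 'ft_force': array([-0.2331888 , -0.10067485, -0.27305155]), 'torque': array([-0.0293094 ,  0.0413072 ,  0.00854169]), 'grip_width': 1.0009664814299064} 0.014
scene {'mtx': array([[611.39903073,   0.        , 318.56188851],
       [  0.        , 611.39903073, 241.59690177],
       [  0.        ,   0.        ,   1.        ]]), 'k1': -0.16098024150428122, 'xyz': array([ 1.29278349, -0.43725026,  1.11687013]), 'orientation': array([0.69166042, 0.40707109, 1.0480648 ])}
side {'mtx': array([[500.43962789,   0.        , 316.33286275],
       [  0.        , 500.43962789, 241.78459475],
       [  0.        ,   0.        ,   1.        ]]), 'k1': -0.03477586618939242, 'xyz': array([0.24615207, 0.81095575, 1.14127512]), 'orientation': array([ 0.13834832, -0.95541336, -2.72458464])}
wrist {'mtx': array([[363.40321764,   0.        , 322.27111686],
       [  0.        , 363.40321764, 240.45147113],
       [  0.        ,   0.        ,   1.        ]]), 'k1': -0.05312102885275902, 'xyz': array([ 0.3150973 , -0.57304504,  0.38377933]), 'orientation': array([-0.24696606,  0.16765111, -1.17601745])}
```

View pics/scene0.png

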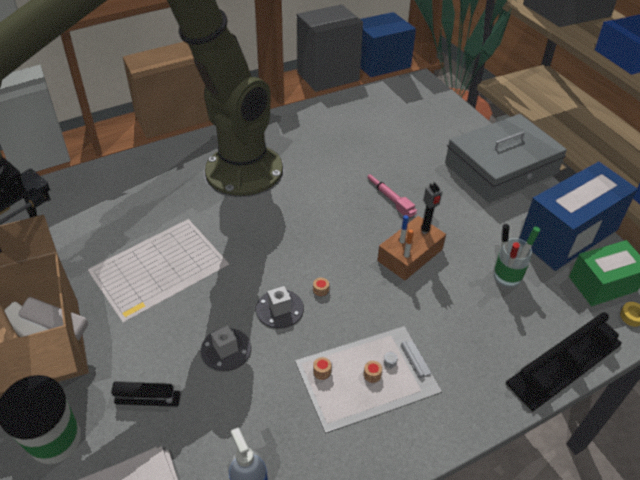

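View pics/side0.png

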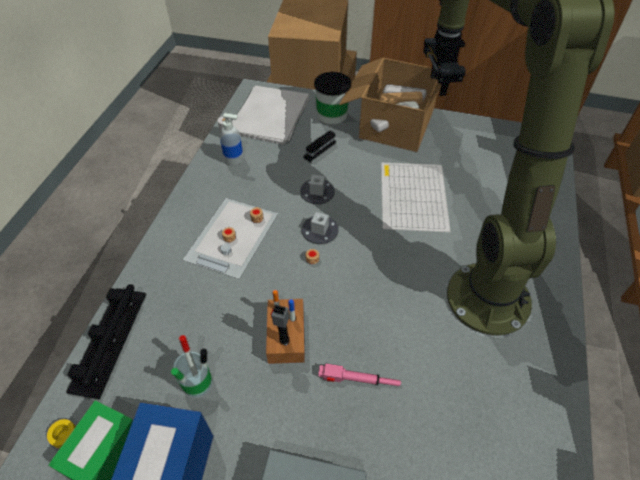

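View pics/wrist0.png

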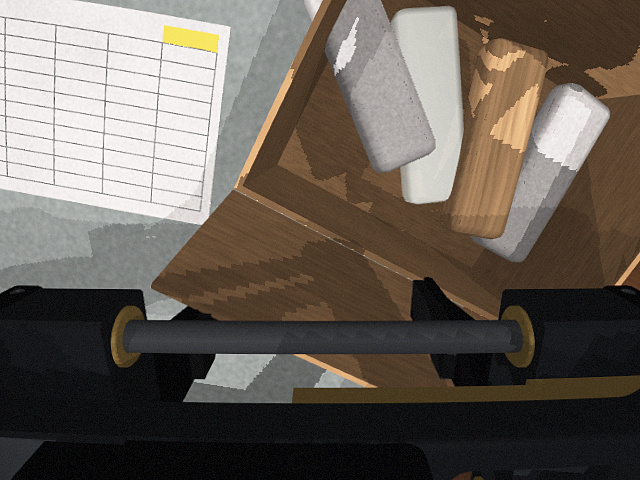

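The pole stands in the caddy, with its head at scene (433,192) and side (281,316). The pink look-alike lies at scene (392,196). There are two candidate stands: light block A at scene (280,303)/side (320,224), and grey block B at scene (225,345)/side (317,187). Next I'll enlarge these and triangulate.

```bash
cat > h.py <<'E'
import numpy as np,cv2
from scipy.spatial.transform import Rotation as R
from bench import ctrl
def ray(m,u,v):
    K=m['mtx']; p=cv2.undistortPoints(np.array([[[u,v]]],float),K,np.array([m['k1'],0,0,0,0.]))[0,0]
    d=R.from_rotvec(m['orientation']).apply([p[0],-p[1],-1.]); return np.array(m['xyz']),d/np.linalg.norm(d)
def tri(obs):
    A=np.zeros((3,3));b=np.zeros(3);rs=[ray(*o) for o in obs]
    for o,d in rs:
        P=np.eye(3)-np.outer(d,d);A+=P;b+=P@o
    x=np.linalg.solve(A,b);return x,[round(1e3*np.linalg.norm((np.eye(3)-np.outer(d,d))@(x-o)),1) for o,d in rs]
def atz(m,u,v,z):
    o,d=ray(m,u,v);return o+d*(z-o[2])/d[2]
def proj(m,p):
    c=R.from_rotvec(m['orientation']).inv().apply(np.array(p)-m['xyz'])
    x,y=c[0]/-c[2],-c[1]/-c[2];s=1+m['k1']*(x*x+y*y);K=m['mtx'];return K[0,0]*x*s+K[0,2],K[1,1]*y*s+K[1,2]
def crop(src,u,v,w,h,s,out):
    im=cv2.imread(src);c=im[v:v+h,u:u+w];cv2.imwrite(out,cv2.resize(c,None,fx=s,fy=s,interpolation=cv2.INTER_CUBIC))
E
python3 - <<'E'
from h import *
crop('pics/scene0.png',190,270,130,105,6,'pics/c1.png')
crop('pics/side0.png',280,165,90,90,6,'pics/c2.png')
crop('pics/scene0.png',370,170,100,110,5,'pics/c3.png')
crop('pics/side0.png',240,280,90,90,6,'pics/c4.png')
S=ctrl.camera_model('scene');D=ctrl.camera_model('side')
print(tri([(S,280,303),(D,320,224)]),tri([(S,225,345),(D,317,187)]),tri([(S,433,192),(D,281,316)]))
E
```

```text
(array([ 0.49911232, -0.11461934,  0.02553123]), [np.float64(1.9), np.float64(1.9)]) (array([ 0.5485595 , -0.26624438,  0.02014772]), [np.float64(0.4), np.float64(0.4)]) (array([0.47597069, 0.29302773, 0.18123664]), [np.float64(0.0), np.float64(0.0)])
```

View pics/c1.png

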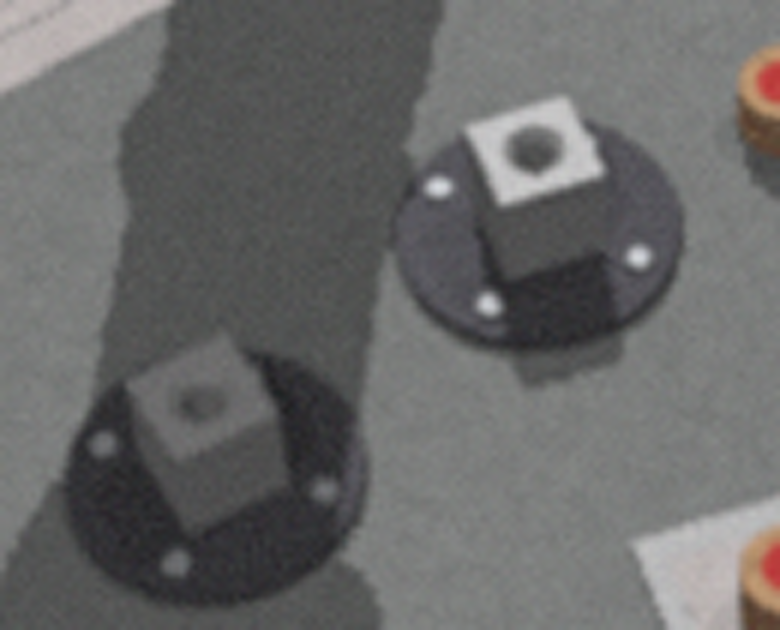

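View pics/c2.png

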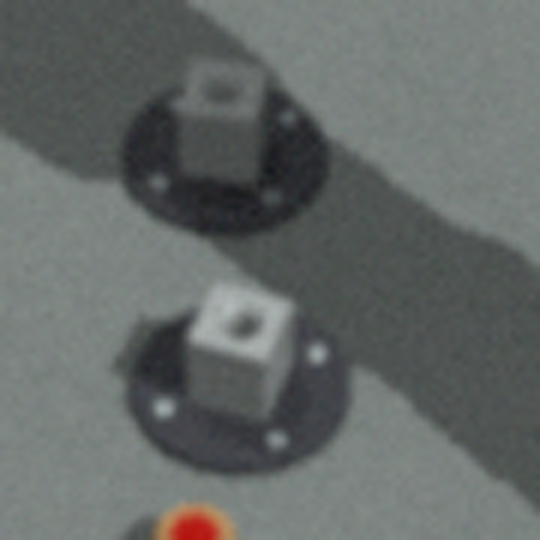

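View pics/c3.png

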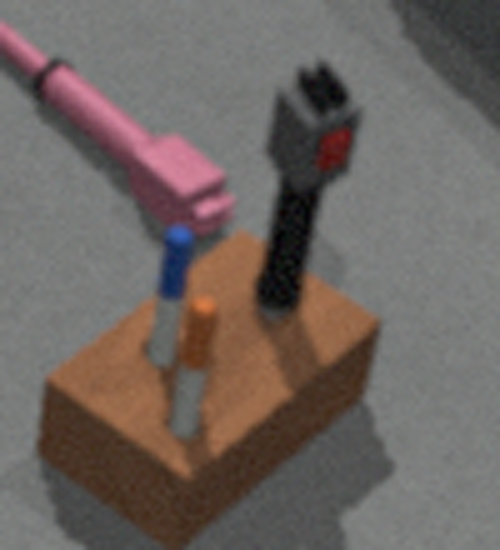

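View pics/c4.png

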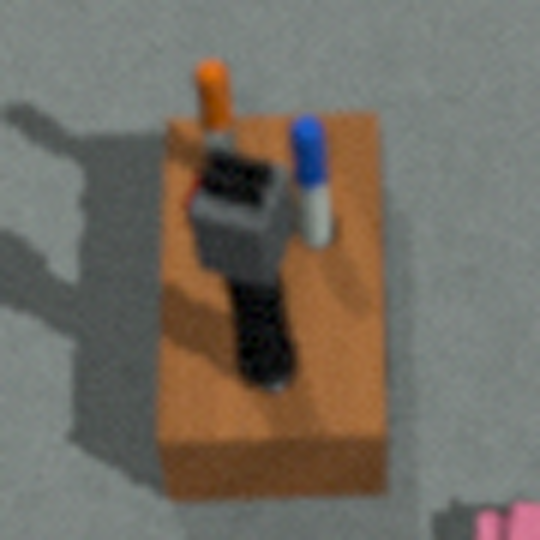

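Stand B is about 0.61 m from the base and A about 0.51 m, so by the "farthest" rule the target is B: the shaded stand, hole at scene (223.3,337) and side (317.5,180.3). The c1 and c2 crops confirm it. The pole is the grey/black one with the red button. Next I'll refine the positions.

```bash
python3 - <<'E'
from h import *
S=ctrl.camera_model('scene');D=ctrl.camera_model('side')
def c1(u,v):return (S,u/6+190-.4,v/6+270-.4)
def c2(u,v):return (D,u/6+280-.4,v/6+165-.4)
def c3(u,v):return (S,u/5+370-.4,v/5+170-.4)
def c4(u,v):return (D,u/6+240-.4,v/6+280-.4)
print('holeB',tri([c1(200,402),c2(225,92)]),'flangeB',atz(*c1(217,477),.006),atz(*c2(225,157),.006))
print('holeA',tri([c1(534,149),c2(243,325)]))
print('rodbase',tri([c3(275,312),c4(268,385)]),'clip',tri([c3(322,85),c4(240,180)]),'button',tri([c3(335,148),c4(193,190)]))
# caddy corners top z .055
for c in [(243,232),(380,320),(190,475),(50,380)]: print('cadS',atz(*c3(*c),.055))
for c in [(165,118),(380,113),(385,438),(160,438)]: print('cadD',atz(*c4(*c),.055))
print('orange top',tri([c3(203,303),c4(212,65)]),'blue',tri([c3(178,235),c4(308,122)]))
E
python3 - <<'E'
import cv2
im=cv2.imread('pics/scene0.png')[175:225,415:455];cv2.imwrite('pics/c5.png',cv2.resize(im,None,fx=12,fy=12,interpolation=cv2.INTER_CUBIC))
im=cv2.imread('pics/side0.png')[295:350,262:302];cv2.imwrite('pics/c6.png',cv2.resize(im,None,fx=10,fy=10,interpolation=cv2.INTER_CUBIC))
E
```

```text
holeB (array([ 0.54790342, -0.26696845,  0.05079355]), [np.float64(0.0), np.float64(0.0)]) flangeB [ 0.55009904 -0.26619667  0.006     ] [ 0.54736169 -0.26419066  0.006     ]
holeA (array([ 0.4967871 , -0.11405758,  0.0517667 ]), [np.float64(0.2), np.float64(0.2)])
rodbase (array([0.47592779, 0.29214495, 0.04889089]), [np.float64(0.8), np.float64(0.8)]) clip (array([0.47908604, 0.28981455, 0.2016602 ]), [np.float64(0.2), np.float64(0.2)]) button (array([0.49968082, 0.28670212, 0.18062422]), [np.float64(0.1), np.float64(0.1)])
cadS [0.42516886 0.30492813 0.055     ]
cadS [0.50773924 0.33156538 0.055     ]
cadS [0.55186874 0.19120868 0.055     ]
cadS [0.47016153 0.16374357 0.055     ]
cadD [0.55548248 0.18760599 0.055     ]
cadD [0.46793688 0.16127114 0.055     ]
cadD [0.42363565 0.30547217 0.055     ]
cadD [0.50933907 0.32884727 0.055     ]
orange top (array([0.52240504, 0.20569043, 0.13598176]), [np.float64(0.1), np.float64(0.1)]) blue (array([0.47809967, 0.220489  , 0.13453819]), [np.float64(0.3), np.float64(0.3)])
```

View pics/c5.png

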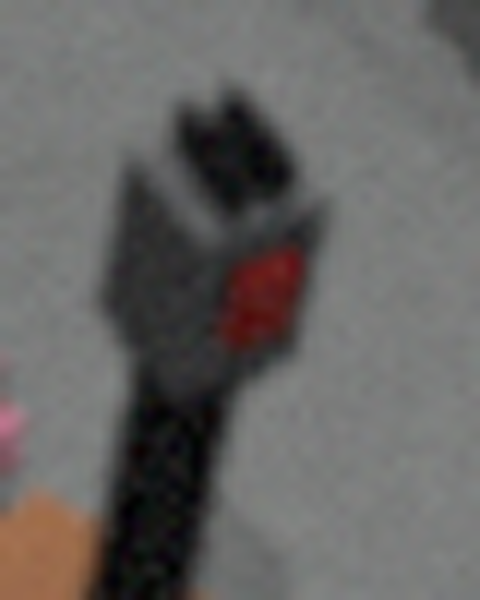

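View pics/c6.png

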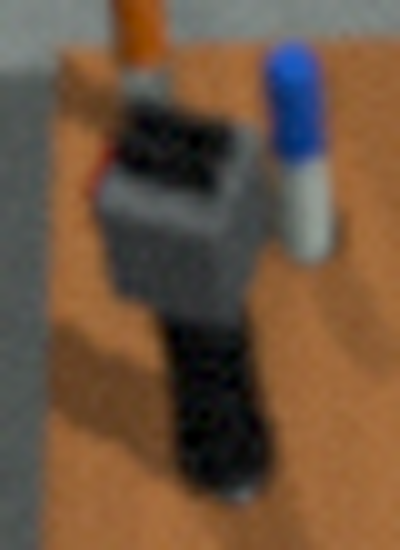

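```bash
cat >> h.py <<'E'
def plan(target,axis_y=None,st=None):
    "shift/turn (tool axes) to bring TCP to target, tool down, jaw axis along world-xy vector axis_y"
    st=st or ctrl.get_state();T=R.from_rotvec(st['tool_rot']);sh=T.inv().apply(np.array(target)-st['position'])*1e3
    out=[sh.round(1)]
    if axis_y is not None:
        for s in(1,-1):
            y=s*np.array([*axis_y[:2],0])/np.linalg.norm(axis_y[:2]);z=np.array([0,0,-1.]);M=np.stack([np.cross(y,z),y,z],1)
            out.append((T.inv()*R.from_matrix(M)).as_rotvec().round(4))
    return out
E
python3 - <<'E'
from h import *
s=ctrl.get_state();T=R.from_rotvec(s['tool_rot']);print(T.as_matrix().round(3))
W=ctrl.camera_model('wrist');print('cam in tool',T.inv().apply(W['xyz']-s['position']).round(4)); print('camaxes in tool\n',(T.inv()*R.from_rotvec(W['orientation'])).as_matrix().round(3))
a=np.deg2rad(17.5)
# pole y
y=[-np.sin(a),np.cos(a)];x=np.array([np.cos(a),np.sin(a)])
ctr=np.array([.478,.290])
for s_ in (1,-1):
    pass
print(plan([*(ctr),.34],y))
E
```

```text
[[ 0.926  0.377 -0.001]
 [ 0.377 -0.926  0.001]
 [-0.    -0.001 -1.   ]]
cam in tool [ 0.0757 -0.0002 -0.1698]
camaxes in tool
 [[-0.     0.961  0.278]
 [ 1.     0.001 -0.   ]
 [-0.001  0.278 -0.961]]
[array([ 552.1, -738. , -124.8]), array([-2.0000e-04, -2.3000e-03, -3.0602e+00]), array([-0.0015,  0.0002,  0.0814])]
```

Run:
```python
from h import *
print(plan([.548-.06*.926,-.267-.06*.377,.30]),plan([.478-.055,.290-.022,.36]))
```

```text
[array([ 346.9, -195.7,  -85.6])] [array([ 492.9, -738.4, -144.8])]
```

```bash
python3 -m handwheel '[[0,0,-40,0,0,0,-1],[50,-28,-86,0,0,0,-1],[100,-56,-86,0,0,0,-1],[150,-85,-86,0,0,0,-1],[200,-113,-86,0,0,0,-1],[250,-141,-86,0,0,0,-1],[300,-170,-86,0,0,0,-1],[347,-196,-86,0,0,0,-1],[347,-196,-86,0,0,0,-1],[347,-196,-86,0,0,0,-1]]' 20
python3 - <<'E'
from h import *
import json
W=ctrl.camera_model('wrist');cv2.imwrite('pics/w1.png',ctrl.get_image('wrist')[:,:,::-1])
np.save('w1.npy',W,allow_pickle=True)
E
```

```text
time: 1.4
position: [0.4921, -0.2901, 0.3006]
tool_rot: [3.083, 0.603, -0.002]
ft_force: [-0.7, -0.7, -0.5]
grip_width: 0.998
```

View pics/w1.png

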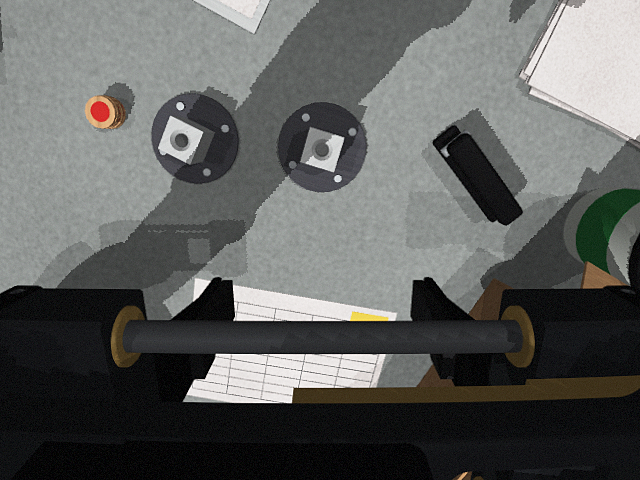

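The wrist picture shows stand A at (181,141), target stand B with its hole at (322,149), and the stapler at (478,175). I'll take a second view from nearer.

```bash
python3 -m handwheel '[[-30,15,50,0,0,0,-1],[-60,30,100,0,0,0,-1],[-60,30,100,0,0,0,-1],[-60,30,100,0,0,0,-1],[-60,30,100,0,0,0,-1]]'
python3 - <<'E'
from h import *
W=ctrl.camera_model('wrist');cv2.imwrite('pics/w2.png',ctrl.get_image('wrist')[:,:,::-1])
np.save('w2.npy',W,allow_pickle=True)
W1=np.load('w1.npy',allow_pickle=True).item()
p=[.548,-.267,.051];u1=proj(W1,p);u2=proj(W,p);print(u1,u2)
a=[]
for f,u in(('w1',u1),('w2',u2)):
    im=cv2.imread(f'pics/{f}.png');x,y=int(u[0])-25,int(u[1])-25;print(x,y)
    a.append(cv2.resize(im[max(y,0):y+50,x:x+50],(400,400),interpolation=cv2.INTER_CUBIC))
cv2.imwrite('pics/c7.png',np.hstack(a))
E
```

```text
time: 2.08
position: [0.4499, -0.34, 0.2029]
tool_rot: [3.081, 0.605, 0.004]
ft_force: [0.8, 0.3, 0.3]
grip_width: 1.004
(np.float64(321.9406654561482), np.float64(149.596395109071)) (np.float64(284.900973636869), np.float64(83.19325460213076))
296 124
259 58
```

View pics/c7.png

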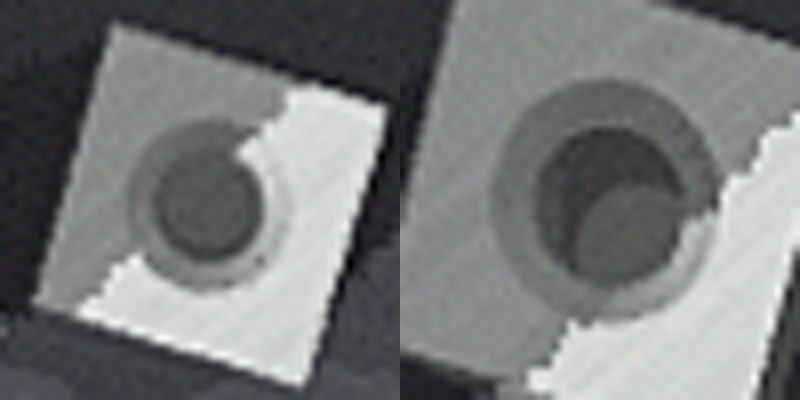

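Run:
```python
from h import *
W1=np.load('w1.npy',allow_pickle=True).item();W2=np.load('w2.npy',allow_pickle=True).item()
S=ctrl.camera_model('scene');D=ctrl.camera_model('side')
o1=(W1,296+209.5/8-.45,124+204.5/8-.45);o2=(W2,259+205/8-.45,58+200/8-.45)
print(tri([o1,o2]));print(atz(*o1,.052),atz(*o2,.052));print(tri([o1,o2,(S,222.9,336.6),(D,317.1,179.9)]))
print(plan([.478-.06,.290-.024,.36]))
```

```text
(array([ 0.54830353, -0.26647503,  0.05177044]), [np.float64(0.2), np.float64(0.2)])
[ 0.54843932 -0.26657594  0.052     ] [ 0.54815514 -0.26640264  0.052     ]
(array([ 0.54814641, -0.26668013,  0.05116806]), [np.float64(0.3), np.float64(0.4), np.float64(0.4), np.float64(0.3)])
[array([ 200.1, -572.5, -158.3])]
```

Socket B is at (0.548, -0.2665) with its mouth at z = 0.052, which matches the text. Next stop is the pole.

```bash
python3 -m handwheel '[[0,0,-60,0,0,0,-1],[60,-50,-110,0,0,0,-1],[100,-100,-158,0,0,0,-1],[130,-155,-158,0,0,0,-1],[155,-210,-158,0,0,0,-1],[175,-265,-158,0,0,0,-1],[190,-320,-158,0,0,0,-1],[200,-375,-158,0,0,0,-1],[200,-430,-158,0,0,0,-1],[200,-485,-158,0,0,0,-1],[200,-535,-158,0,0,0,-1],[200,-572,-158,0,0,0,-1]]'
python3 -m handwheel '[[0,0,0,0,0,0,-1],[0,0,0,0,0,0,-1],[0,0,0,0,0,0,-1]]'
python3 - <<'E'
from h import *
W=ctrl.camera_model('wrist');cv2.imwrite('pics/w3.png',ctrl.get_image('wrist')[:,:,::-1])
np.save('w3.npy',W,allow_pickle=True)
E
```

```text
time: 3.62
position: [0.4158, 0.2692, 0.3604]
tool_rot: [-3.081, -0.612, -0.005]
ft_force: [1.0, 0.5, 0.6]
grip_width: 1.001
time: 4.0
position: [0.4187, 0.2639, 0.3591]
tool_rot: [3.083, 0.6, 0.0]
ft_force: [0.6, -0.3, 0.7]
grip_width: 1.002
```

View pics/w3.png

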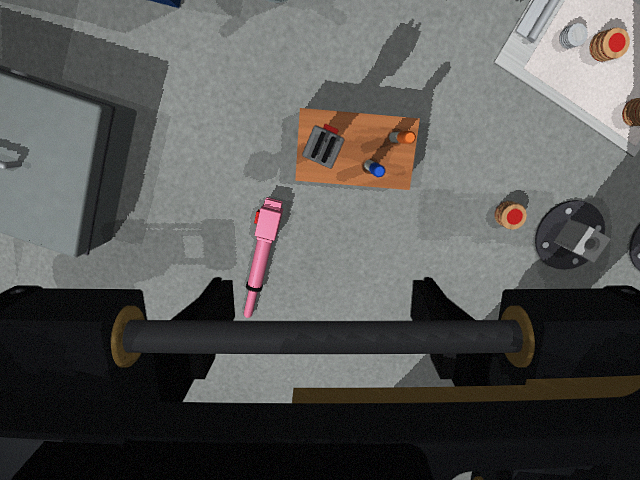

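The wrist picture shows the pole's head at (324,146), the markers at (403,137) and (376,170), and the pink look-alike at (267,245). The head is turned relative to the caddy. A nearer second view will give its yaw.

```bash
python3 -m handwheel '[[15,-15,30,0,0,0,-1],[30,-30,65,0,0,0,-1],[30,-30,65,0,0,0,-1],[30,-30,65,0,0,0,-1],[30,-30,65,0,0,0,-1]]'
python3 - <<'E'
from h import *
W=ctrl.camera_model('wrist');cv2.imwrite('pics/w4.png',ctrl.get_image('wrist')[:,:,::-1])
np.save('w4.npy',W,allow_pickle=True)
W1=np.load('w3.npy',allow_pickle=True).item()
p=[.478,.290,.194];u1=proj(W1,p);u2=proj(W,p);print(u1,u2)
a=[]
for f,u in(('w3',u1),('w4',u2)):
    im=cv2.imread(f'pics/{f}.png');x,y=int(u[0])-40,int(u[1])-40;print(x,y)
    a.append(cv2.resize(im[y:y+80,x:x+80],(400,400),interpolation=cv2.INTER_CUBIC))
cv2.imwrite('pics/c8.png',np.hstack(a))
E
```

```text
time: 4.68
position: [0.435, 0.3039, 0.2954]
tool_rot: [3.083, 0.602, 0.004]
ft_force: [0.5, -0.0, 0.4]
grip_width: 1.004
(np.float64(320.04321573976614), np.float64(148.46681173008693)) (np.float64(360.942309620857), np.float64(192.91917389677252))
280 108
320 152
```

View pics/c8.png

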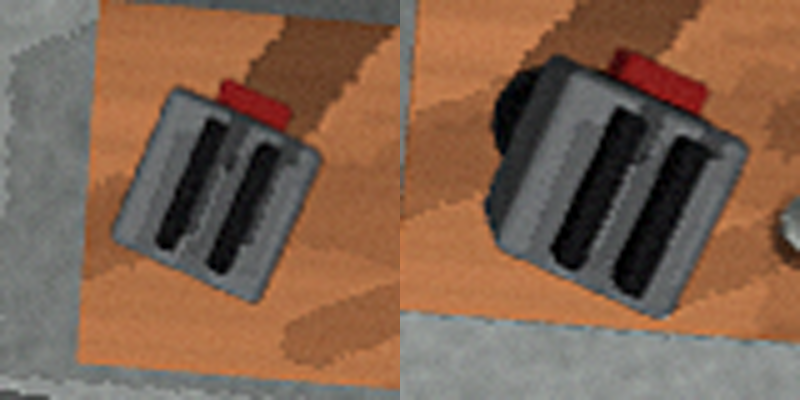

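Run:
```python
from h import *
W1=np.load('w3.npy',allow_pickle=True).item();W2=np.load('w4.npy',allow_pickle=True).item()
a=[(172,90),(321,155),(255,303),(114,237)];b=[(570,65),(748,147),(668,318),(502,245)]
P=[]
for p,q in zip(a,b):
    t=tri([(W1,280+p[0]/5-.4,108+p[1]/5-.4),(W2,320+(q[0]-400)/5-.4,152+q[1]/5-.4)]);P.append(t[0]);print(t)
for W,f in((W1,lambda p:(280+p[0]/5-.4,108+p[1]/5-.4)),(W2,lambda p:(320+p[0]/5-.4,152+p[1]/5-.4))):
    pts=a if W is W1 else [(x-400,y) for x,y in b]
    Q=np.array([atz(W,*f(p),.194) for p in pts]);print(Q.mean(0).round(4),[np.rad2deg(np.arctan2(*(Q[i]-Q[j])[1::-1])).round(1) for i,j in((0,3),(1,2))],[np.rad2deg(np.arctan2(*(Q[i]-Q[j])[1::-1])).round(1)-90 for i,j in((0,1),(3,2))],[np.linalg.norm(Q[i]-Q[i-1]).round(4) for i in range(4)])
print(np.mean(P,0))
```

```text
(array([0.49464633, 0.30250789, 0.18510009]), [np.float64(0.2), np.float64(0.2)])
(array([0.49397879, 0.27339788, 0.19089553]), [np.float64(0.0), np.float64(0.0)])
(array([0.46554794, 0.27442536, 0.19327321]), [np.float64(0.3), np.float64(0.3)])
(array([0.46689625, 0.30251863, 0.19564477]), [np.float64(0.1), np.float64(0.1)])
[0.4801 0.2883 0.194 ] [np.float64(-0.6), np.float64(-2.0)] [np.float64(-0.7999999999999972), np.float64(-2.799999999999997)] [np.float64(0.0276), np.float64(0.0287), np.float64(0.0286), np.float64(0.0281)]
[0.4805 0.2886 0.194 ] [np.float64(2.2), np.float64(-0.8)] [np.float64(-2.0), np.float64(-1.7000000000000028)] [np.float64(0.0284), np.float64(0.0294), np.float64(0.0282), np.float64(0.0278)]
[0.48026733 0.28821244 0.1912284 ]
```

Run:
```python
from h import *
print(plan([.480,.2888,.265],[.023,1]))
```

```text
[array([36. , 30.9, 30.4]), array([ 3.2000e-03,  2.0000e-04, -2.7331e+00]), array([ 1.000e-04, -2.300e-03,  4.085e-01])]
```

```bash
python3 -m handwheel '[[15,15,10,0,0,0.15,-1],[36,31,20,0,0,0.3,-1],[36,31,30,0,0,0.408,-1],[36,31,30,0,0,0.408,-1],[36,31,30,0,0,0.408,-1],[36,31,30,0,0,0.408,-1]]'
python3 - <<'E'
from h import *
P=[]
for i in range(3):
    cv2.imwrite('pics/w5.png',ctrl.get_image('wrist')[:,:,::-1]);s=ctrl.get_state();P.append(s['position'])
print(np.array(P).round(4),s['joint_positions'].round(2));print(plan([.480,.2888,.170],[.023,1]))
cv2.imwrite('pics/side5.png',ctrl.get_image('side')[:,:,::-1])
E
```

```text
time: 5.48
position: [0.4793, 0.2895, 0.2648]
tool_rot: [-3.141, 0.031, -0.002]
ft_force: [-0.2, 0.1, 0.6]
grip_width: 1.002
[[0.4793 0.2894 0.2647]
 [0.4793 0.2893 0.2645]
 [0.4793 0.2893 0.2643]] [ 0.16  0.19 -0.85  1.58  0.14  1.44 -2.29]
[array([ 0.6,  0.5, 94.3]), array([ 1.2000e-03, -0.0000e+00, -3.1392e+00]), array([-0.    , -0.0008,  0.0024])]
```

View pics/w5.png

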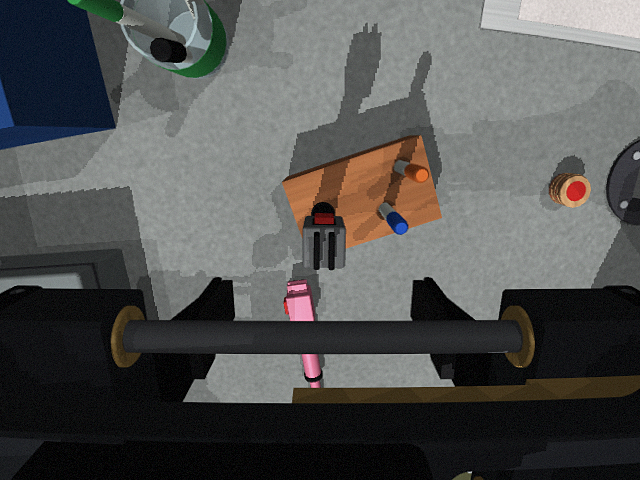

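The head at (323,240) is square to the jaws and centred between them. I'll descend and grip the plain faces.

```bash
python3 -m handwheel '[[1,0,40,0,0,0,-1],[1,0,80,0,0,0,-1],[1,0,95,0,0,0,-1],[1,0,95,0,0,0,-1],[1,0,95,0,0,0,0.2],[1,0,95,0,0,0,0.6],[1,0,95,0,0,0,1],[1,0,95,0,0,0,1],[1,0,95,0,0,0,1],[1,0,95,0,0,0,1]]' 30
python3 - <<'E'
from h import *
s=ctrl.get_state();print(s['grip_width']*87,s['position'])
cv2.imwrite('pics/side6.png',cv2.resize(ctrl.get_image('side')[255:375,210:370,::-1],None,fx=5,fy=5,interpolation=cv2.INTER_CUBIC))
E
```

```text
time: 6.92
position: [0.4803, 0.2891, 0.1689]
tool_rot: [3.141, -0.033, -0.0]
ft_force: [0.4, 0.6, -0.4]
grip_width: 0.405
35.25490767042895 [0.48028467 0.28910047 0.16891774]
```

View pics/side6.png

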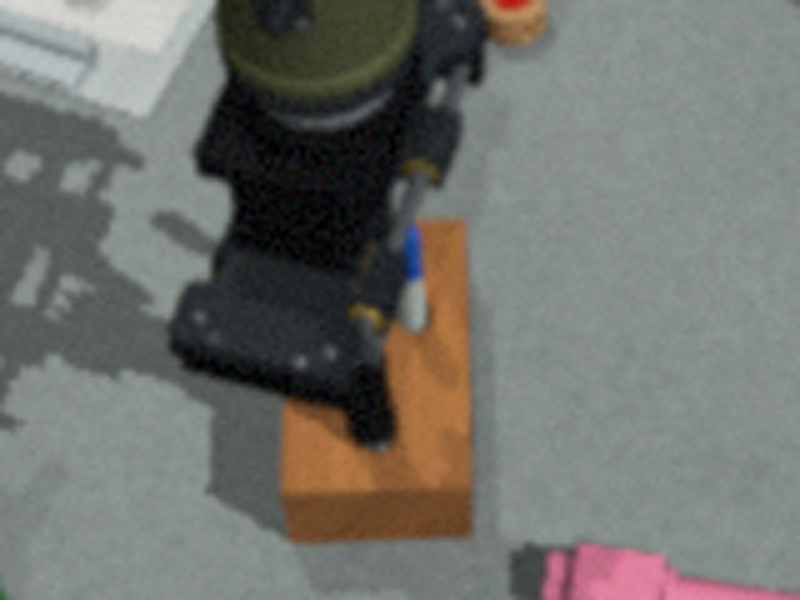

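```bash
python3 -m handwheel '[[0,0,0,0,0,0,1],[0,0,0,0,0,0,1],[0,0,0,0,0,0,1],[0,0,0,0,0,0,1]]' 30
```

```text
time: 7.48
position: [0.4802, 0.2892, 0.1689]
tool_rot: [3.141, -0.033, -0.0]
ft_force: [-1.0, -0.4, 0.1]
grip_width: 0.342
```

The opening is 29.8 mm, which is the head's width. Lift.

```bash
python3 -m handwheel '[[0,0,-10,0,0,0,1],[0,0,-25,0,0,0,1],[0,0,-45,0,0,0,1],[0,0,-75,0,0,0,1],[0,0,-110,0,0,0,1],[0,0,-150,0,0,0,1],[0,0,-150,0,0,0,1],[0,0,-150,0,0,0,1]]'
python3 - <<'E'
from h import *
print(plan([.5483,-.2665,.318],[.023,1]))
for n in('scene','side'): cv2.imwrite(f'pics/{n}7.png',ctrl.get_image(n)[:,:,::-1])
a=cv2.imread('pics/scene7.png')[120:270,350:500];b=cv2.imread('pics/side7.png')[250:400,200:350]
cv2.imwrite('pics/c9.png',cv2.resize(np.hstack([a,b]),(800,400),interpolation=cv2.INTER_CUBIC))
E
```

```text
time: 8.48
position: [0.4799, 0.2889, 0.3184]
tool_rot: [3.141, -0.033, -0.001]
ft_force: [0.6, 0.3, -4.0]
grip_width: 0.341
[array([ 80.1, 553.8,   0.9]), array([-1.0000e-03,  1.4000e-03, -3.1397e+00]), array([0.0009, 0.0007, 0.0019])]
```

View pics/c9.png

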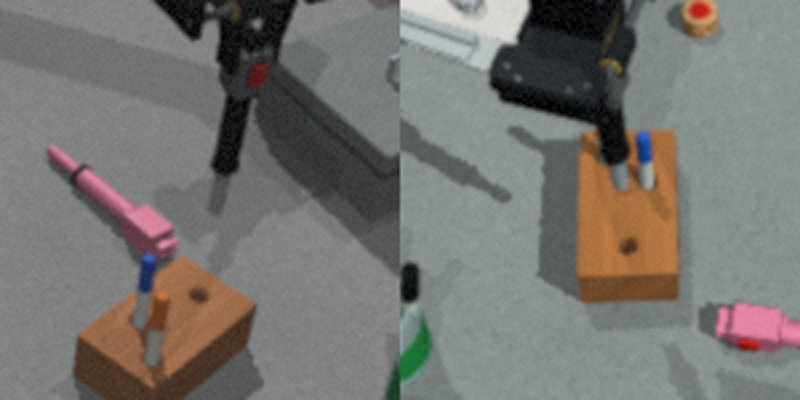

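```bash
python3 -m handwheel '[[5,30,0,0,0,0,1],[12,80,0,0,0,0,1],[20,135,0,0,0,0,1],[28,190,0,0,0,0,1],[36,245,0,0,0,0,1],[44,300,0,0,0,0,1],[52,355,0,0,0,0,1],[60,410,0,0,0,0,1],[68,465,0,0,0,0,1],[75,515,0,0,0,0,1],[80,545,0,0,0,0,1],[80,554,0,0,0,0,1]]'
python3 -m handwheel '[[0,0,0,0,0,0,1],[0,0,0,0,0,0,1],[0,0,0,0,0,0,1]]'
python3 - <<'E'
from h import *
for i in range(3):
  for n in('scene','side','wrist'): cv2.imwrite(f'pics/{n}8.png',ctrl.get_image(n)[:,:,::-1])
s=ctrl.get_state();print(s['position'],s['tool_rot'],s['joint_positions'].round(2),s['grip_width'])
a=cv2.imread('pics/scene8.png')[220:370,150:300];b=cv2.imread('pics/side8.png')[120:270,240:390]
cv2.imwrite('pics/c10.png',cv2.resize(np.hstack([a,b]),(800,400),interpolation=cv2.INTER_CUBIC))
S=ctrl.camera_model('scene');D=ctrl.camera_model('side')
print(proj(S,[.5483,-.2665,.153]),proj(D,[.5483,-.2665,.153]))
E
```

```text
time: 10.07
position: [0.5473, -0.269, 0.3165]
tool_rot: [-3.14, 0.039, 0.006]
ft_force: [-0.0, -0.4, -4.0]
grip_width: 0.345
time: 10.45
position: [0.5489, -0.2647, 0.3193]
tool_rot: [3.141, -0.029, 0.001]
ft_force: [0.6, 0.5, -4.4]
grip_width: 0.345
[ 0.54850515 -0.26647079  0.31894064] [ 3.14134068e+00 -3.34755829e-02 -5.81248528e-05] [ 0.75  0.23 -0.42  1.37  0.1   1.55 -1.25] 0.34333275552340586
(np.float64(217.91200407155213), np.float64(307.0315489946793)) (np.float64(316.7240836537741), np.float64(154.98701302912522))
```

View pics/c10.png

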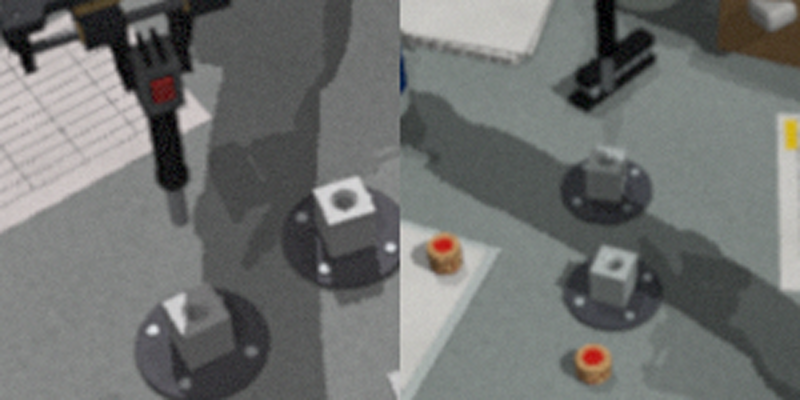

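View pics/wrist8.png

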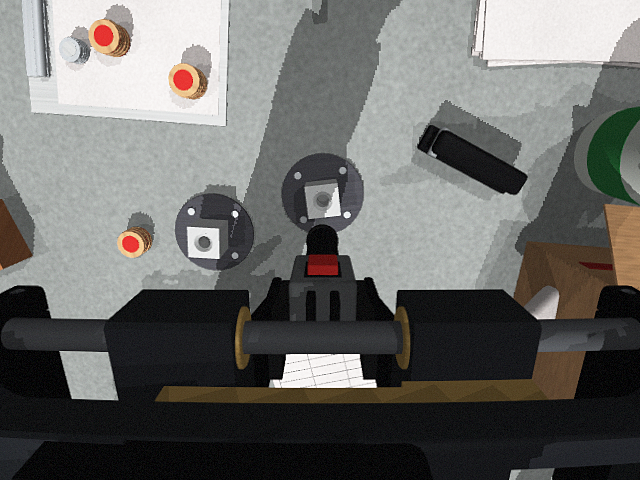

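Run:
```python
from h import *
a=cv2.imread('pics/scene8.png')[230:310,185:245];b=cv2.imread('pics/side8.png')[110:170,290:340]
cv2.imwrite('pics/c11.png',np.hstack([cv2.resize(a,None,fx=7,fy=7,interpolation=cv2.INTER_CUBIC)[:560],cv2.copyMakeBorder(cv2.resize(b,None,fx=7,fy=7,interpolation=cv2.INTER_CUBIC),0,140,0,0,0)]))
S=ctrl.camera_model('scene');D=ctrl.camera_model('side')
for z in(.161,.213): print(proj(S,[.5483,-.2665,z]),proj(D,[.5483,-.2665,z]))
```

```text
(np.float64(217.4743326684977), np.float64(304.55295447395775)) (np.float64(316.7074165497074), np.float64(152.91438992634286))
(np.float64(214.5363671670384), np.float64(287.82202025639486)) (np.float64(316.5955539203544), np.float64(139.008046558149))
```

View pics/c11.png

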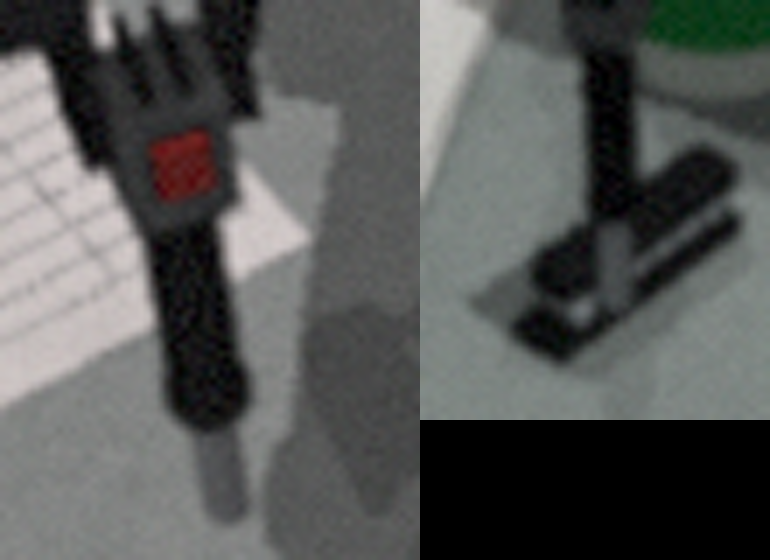

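Run:
```python
from h import *
S=ctrl.camera_model('scene');D=ctrl.camera_model('side')
c=lambda u,v:(S,u/7+185-.45,v/7+230-.45); d=lambda u,v:(D,(u-420)/7+290-.45,v/7+110-.45)
print('foot',tri([c(227,511),d(620,298)]),'tube bottom',tri([c(208,405),d(612,212)]),'head?',ctrl.get_state()['position'])
```

```text
foot (array([ 0.54473042, -0.26658998,  0.16411971]), [np.float64(0.8), np.float64(0.8)]) tube bottom (array([ 0.5464567 , -0.26595801,  0.21134388]), [np.float64(0.7), np.float64(0.7)]) head? [ 0.54850515 -0.26647079  0.31894064]
```

The foot trails about 3.7 mm towards -x, because the lean from the caddy was kept. I'll cancel it with +0.0235 rad about tool y and go down to just above the mouth.

```bash
python3 -m handwheel '[[0,0,20,0,0.0235,0,1],[0,0,55,0,0.0235,0,1],[0,0,85,0,0.0235,0,1],[0,0,98,0,0.0235,0,1],[0,0,98,0,0.0235,0,1],[0,0,98,0,0.0235,0,1]]'
python3 - <<'E'
from h import *
for i in range(2):
  for n in('scene','side'): cv2.imwrite(f'pics/{n}9.png',ctrl.get_image(n)[:,:,::-1])
s=ctrl.get_state();print(s['position'],s['tool_rot'],s['ft_force'],s['grip_width'])
a=cv2.imread('pics/scene9.png')[290:370,185:265];b=cv2.imread('pics/side9.png')[145:225,280:360]
cv2.imwrite('pics/c12.png',cv2.resize(np.hstack([a,b]),(800,400),interpolation=cv2.INTER_CUBIC))
E
```

```text
time: 11.65
position: [0.5495, -0.2668, 0.2226]
tool_rot: [3.14, -0.033, 0.041]
ft_force: [0.2, -0.6, -3.1]
grip_width: 0.338
[ 0.54910024 -0.26660243  0.22208387] [ 3.13997297 -0.03320069  0.03939234] [ 0.80958187  0.91640527 -3.28543233] 0.340850590019906
```

View pics/c12.png

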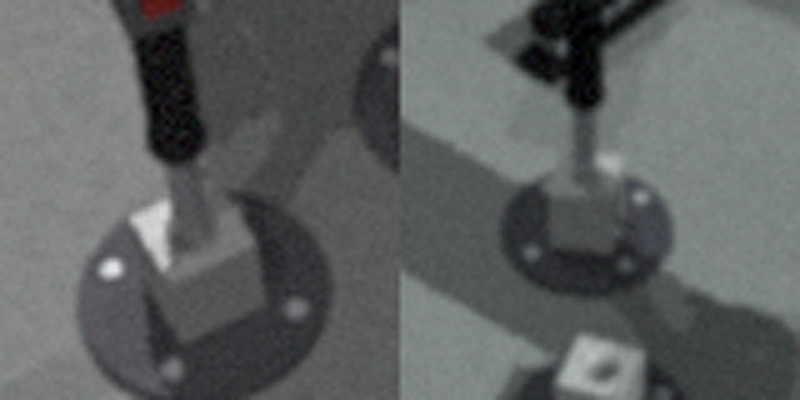

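Run:
```python
from h import *
S=ctrl.camera_model('scene');D=ctrl.camera_model('side')
z=ctrl.get_state()['position'][2]-.158+.0003
out=[]
for n,m,(x,y) in(('scene',S,(203,312)),('side',D,(297,155))):
    im=cv2.imread(f'pics/{n}9.png')[y:y+40,x:x+40];im=cv2.resize(im,(400,400),interpolation=cv2.INTER_CUBIC)
    im=cv2.convertScaleAbs(im,alpha=2.2,beta=-60)
    for p,c in(([.5483,-.2665,z],(0,255,255)),([.5483,-.2665,.052],(255,0,255)),([.5483,-.2665,z+.04],(0,255,255))):
        u=proj(m,p);cv2.circle(im,(int((u[0]-x+.5)*10),int((u[1]-y+.5)*10)),3,c,-1)
    out.append(im)
print(z,R.from_rotvec(ctrl.get_state()['tool_rot']).as_matrix()[:,2])
cv2.imwrite('pics/c13.png',np.hstack(out))
```

```text
0.06438387135363643 [ 0.02507146 -0.00146216 -0.99968459]
```

View pics/c13.png

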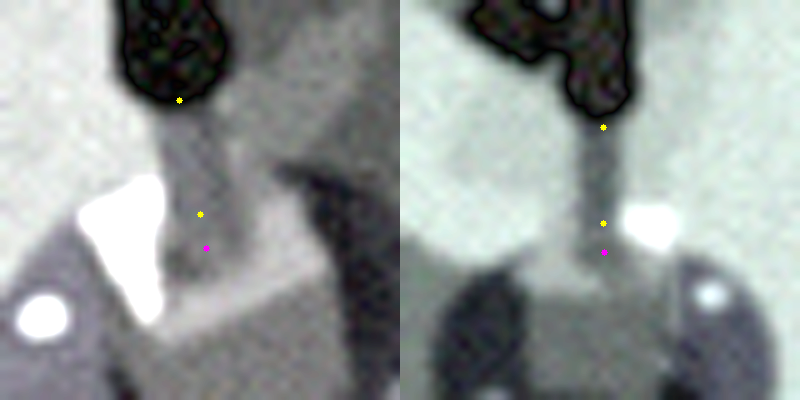

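The rod lies on the socket axis within about 1 mm in both views. I'll lower it gently and watch the force.

```bash
python3 -m handwheel '[[-0.7,0,6,0,0,0,1],[-1,0,12,0,0,0,1],[-1.2,0,18,0,0,0,1],[-1.3,0,24,0,0,0,1],[-1.5,0,30,0,0,0,1],[-1.5,0,30,0,0,0,1]]'; python3 -c "
from h import *
print(plan([.5483,-.2665,.166]))"
```

```text
time: 12.6
position: [0.5476, -0.2664, 0.1902]
tool_rot: [-3.141, 0.033, -0.036]
ft_force: [0.4, -0.8, -3.8]
grip_width: 0.343
[array([ 0.2,  0.1, 24.2])]
```

```bash
python3 -m handwheel '[[0,0,6,0,0,0,1],[0,0,12,0,0,0,1],[0,0,18,0,0,0,1],[0,0,22,0,0,0,1],[0,0,24,0,0,0,1],[0,0,24,0,0,0,1]]'; python3 -c "
from h import *
s=ctrl.get_state();print(s['position'],s['ft_force'])"
```

```text
time: 13.35
position: [0.5484, -0.2664, 0.1673]
tool_rot: [3.141, -0.033, 0.037]
ft_force: [-0.8, 1.1, -1.5]
grip_width: 0.346
[ 0.54842629 -0.26635756  0.16727904] [-0.75881665  1.10057057 -1.47113694]
```

```bash
python3 -m handwheel '[[0,0,1,0,0,0,1],[0,0,2,0,0,0,1],[0,0,2,0,0,0,1],[0,0,2,0,0,0,1]]'; python3 -m handwheel '[[0,0,0,0,0,0,0.5],[0,0,0,0,0,0,0],[0,0,0,0,0,0,-1],[0,0,0,0,0,0,-1],[0,0,0,0,0,0,-1],[0,0,0,0,0,0,-1],[0,0,0,0,0,0,-1],[0,0,0,0,0,0,-1]]'
python3 - <<'E'
from h import *
for n in('scene','side'): cv2.imwrite(f'pics/{n}10.png',ctrl.get_image(n)[:,:,::-1])
s=ctrl.get_state();print(s['position'],s['ft_force'],s['grip_width'])
a=cv2.imread('pics/scene10.png')[265:365,165:265];b=cv2.imread('pics/side10.png')[120:220,270:370]
cv2.imwrite('pics/c14.png',cv2.resize(np.hstack([a,b]),(800,400),interpolation=cv2.INTER_CUBIC))
E
```

```text
time: 13.85
position: [0.5488, -0.2665, 0.1658]
tool_rot: [3.14, -0.033, 0.039]
ft_force: [0.1, 1.6, 5.9]
grip_width: 0.341
time: 14.85
position: [0.5484, -0.2664, 0.1649]
tool_rot: [3.141, -0.033, 0.037]
ft_force: [-0.4, -0.3, -0.2]
grip_width: 0.978
[ 0.54838662 -0.26644984  0.16497047] [0.89404661 0.35711242 0.08946147] 0.993109746643854
```

View pics/c14.png

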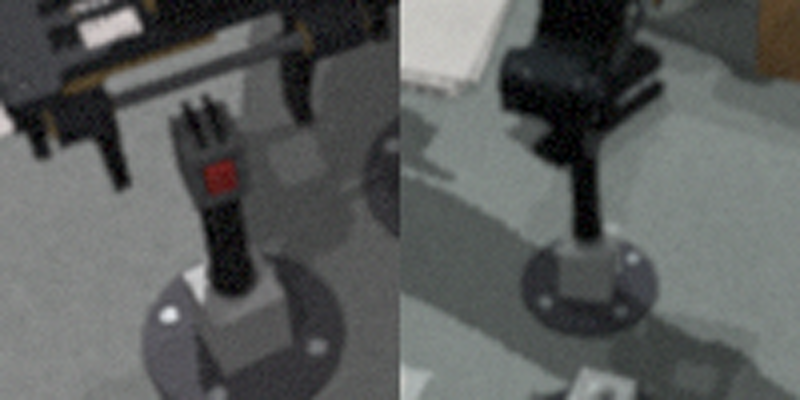

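The foot hit bottom: the force rose about 9 N at TCP z = 0.166, where it should. The pole stands closed in stand B. Now I'll rise clear, straighten the tool and turn it a quarter.

```bash
python3 -m handwheel '[[0,0,-25,0,0,0,-1],[0,0,-55,0,0,0,-1],[0,0,-85,0,0,0,-1],[0,0,-85,0,-0.0235,0,-1],[0,0,-85,0,-0.0235,0,-1]]'; python3 -m handwheel '[[0,0,0,0,0,-0.18,-1],[0,0,0,0,0,-0.36,-1],[0,0,0,0,0,-0.54,-1],[0,0,0,0,0,-0.72,-1],[0,0,0,0,0,-0.9,-1],[0,0,0,0,0,-1.08,-1],[0,0,0,0,0,-1.26,-1],[0,0,0,0,0,-1.44,-1],[0,0,0,0,0,-1.57,-1],[0,0,0,0,0,-1.57,-1],[0,0,0,0,0,-1.57,-1]]'
python3 - <<'E'
from h import *
ctrl.get_image('scene');ctrl.get_image('scene')
W=ctrl.camera_model('wrist');np.save('w11.npy',W,allow_pickle=True)
for n in('wrist','scene'): cv2.imwrite(f'pics/{n}11.png',ctrl.get_image(n)[:,:,::-1])
s=ctrl.get_state();print(s['position'],s['tool_rot'],s['joint_positions'].round(2),plan([.5483,-.2665,.25],[1,0]))
E
```

```text
time: 15.58
position: [0.5464, -0.266, 0.2489]
tool_rot: [-3.141, 0.032, 0.002]
ft_force: [0.6, 0.4, -0.2]
grip_width: 1.0
time: 16.95
position: [0.546, -0.2663, 0.249]
tool_rot: [-2.247, -2.194, 0.001]
ft_force: [0.7, -0.2, -0.7]
grip_width: 1.002
[ 0.54636148 -0.26632409  0.24977464] [-2.24641868e+00 -2.19609450e+00  1.73325573e-04] [ 0.91  0.27 -0.6   1.49  0.15  1.43  0.27] [array([-0.1,  1.9, -0.2]), array([-0.0001,  0.    , -0.0227]), array([1.0000e-04, 2.0000e-04, 3.1189e+00])]
```

View pics/wrist11.png

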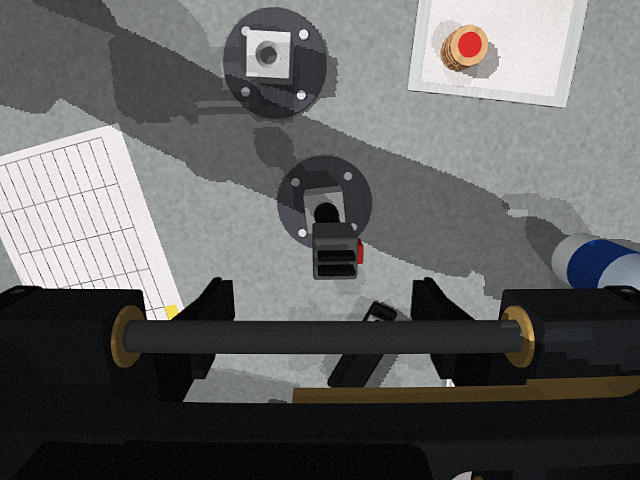

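Run:
```python
from h import *
cv2.imwrite('pics/c15.png',cv2.resize(cv2.imread('pics/wrist11.png')[200:290,290:390],None,fx=7,fy=7,interpolation=cv2.INTER_CUBIC))
```

```text
(no output)
```

View pics/c15.png

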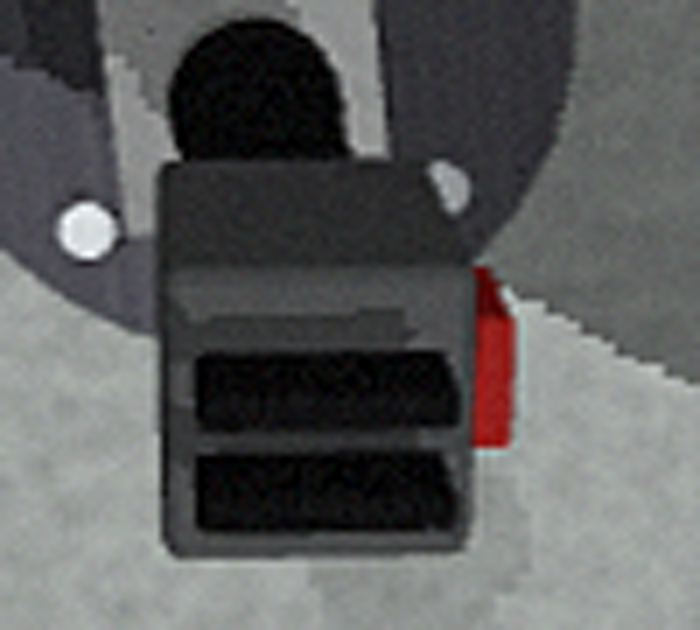

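Run:
```python
from h import *
W=np.load('w11.npy',allow_pickle=True).item()
Q=np.array([atz(W,u/7+290-.45,v/7+200-.45,.191) for u,v in[(165,265),(473,265),(465,553),(168,553)]]);print(Q,Q.mean(0))
d=Q[1]-Q[0];e=Q[2]-Q[3];print(np.rad2deg([np.arctan2(d[1],d[0]),np.arctan2(e[1],e[0])]))
c=Q.mean(0);print(plan([c[0],c[1],.166],[1,-.013]))
```

```text
[[ 0.5399756  -0.25401195  0.191     ]
 [ 0.5686909  -0.25469396  0.191     ]
 [ 0.56801858 -0.28354366  0.191     ]
 [ 0.53937552 -0.28284964  0.191     ]] [ 0.55401515 -0.2687748   0.191     ]
[-1.36055978 -1.38799969]
[array([-2.3,  7.7, 83.8]), array([-0.0001,  0.    , -0.0097]), array([1.0000e-04, 2.0000e-04, 3.1319e+00])]
```

The head leans about 5 mm towards +x in the loose socket, at yaw -1.4°. The squeeze will straighten it, so I'll grip along x at TCP x = 0.550.

```bash
python3 -c "
from h import *
print(plan([.550,-.268,.167],[1,-.023]))"
python3 -m handwheel '[[-1.5,3.7,25,0,0,0,-1],[-1.5,3.7,55,0,0,0,-1],[-1.5,3.7,75,0,0,0,-1],[-1.5,3.7,83,0,0,0,-1],[-1.5,3.7,83,0,0,0,-1],[-1.5,3.7,83,0,0,0,-1]]' 25
python3 - <<'E'
from h import *
ctrl.get_image('scene')
W=ctrl.camera_model('wrist')
for n in('wrist','scene','side'): cv2.imwrite(f'pics/{n}12.png',ctrl.get_image(n)[:,:,::-1])
s=ctrl.get_state();print(s['position'],s['tool_rot'],s['ft_force'])
E
```

```text
[array([-1.6,  3.7, 82.8]), array([-0.0001,  0.    ,  0.0003]), array([-1.0000e-04, -2.0000e-04, -3.1413e+00])]
time: 17.9
position: [0.5507, -0.2682, 0.1681]
tool_rot: [2.245, 2.196, 0.001]
ft_force: [0.4, 0.4, 0.6]
grip_width: 1.0
[ 0.55041443 -0.26812718  0.1676753 ] [2.24489141e+00 2.19592452e+00 3.29709045e-04] [ 0.01527505 -0.30433989 -0.31865179]
```

View pics/wrist12.png

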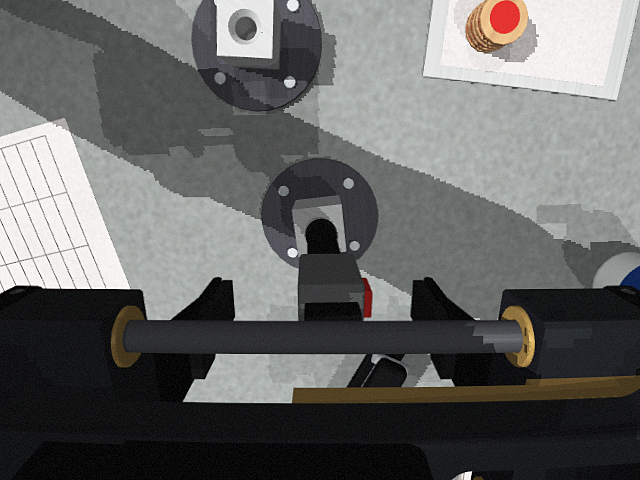

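The head at (332,290) is between the open fingers, with the button facing the right finger. Squeeze.

```bash
python3 -m handwheel '[[0,0,0,0,0,0,0],[0,0,0,0,0,0,0.5],[0,0,0,0,0,0,1],[0,0,0,0,0,0,1],[0,0,0,0,0,0,1],[0,0,0,0,0,0,1],[0,0,0,0,0,0,1],[0,0,0,0,0,0,1],[0,0,0,0,0,0,1],[0,0,0,0,0,0,1],[0,0,0,0,0,0,1],[0,0,0,0,0,0,1]]' 28
```

```text
time: 19.6
position: [0.5498, -0.268, 0.1669]
tool_rot: [-2.246, -2.197, 0.001]
ft_force: [-2.6, -0.6, 2.1]
grip_width: 0.344
```

The opening is about 30 mm, so the button is in. Now a slow draw up of 30 mm.

```bash
python3 -m handwheel '[[0,0,-4,0,0,0,1],[0,0,-8,0,0,0,1],[0,0,-12,0,0,0,1],[0,0,-16,0,0,0,1],[0,0,-16,0,0,0,1],[0,0,-16,0,0,0,1]]'
python3 - <<'E'
from h import *
for n in('scene','side'): cv2.imwrite(f'pics/{n}13.png',ctrl.get_image(n)[:,:,::-1])
s=ctrl.get_state();print(s['position'],s['ft_force'],s['grip_width'])
a=cv2.imread('pics/scene13.png')[265:365,165:265];b=cv2.imread('pics/side13.png')[120:220,270:370]
cv2.imwrite('pics/c16.png',cv2.resize(np.hstack([a,b]),(800,400),interpolation=cv2.INTER_CUBIC))
E
```

```text
time: 20.35
position: [0.5503, -0.268, 0.1831]
tool_rot: [2.245, 2.196, 0.0]
ft_force: [-1.0, 0.3, 0.3]
grip_width: 0.343
[ 0.55025452 -0.26799373  0.1830263 ] [-1.15681388 -0.60493895 -0.64307091] 0.3422908984555373
```

View pics/c16.png

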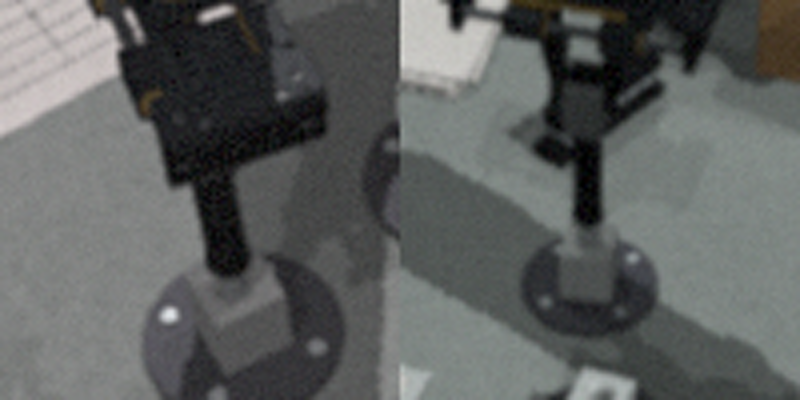

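The z force is -0.6 N, whereas the whole pole read -3.3 N, so the rod is staying down. On up to 90 mm.

```bash
python3 -m handwheel '[[0,0,-8,0,0,0,1],[0,0,-17,0,0,0,1],[0,0,-26,0,0,0,1],[0,0,-35,0,0,0,1],[0,0,-44,0,0,0,1],[0,0,-53,0,0,0,1],[0,0,-61,0,0,0,1],[0,0,-67,0,0,0,1],[0,0,-71,0,0,0,1],[0,0,-74,0,0,0,1],[0,0,-74,0,0,0,1],[0,0,-74,0,0,0,1]]'
python3 - <<'E'
from h import *
for i in range(3):
  for n in('scene','side'): cv2.imwrite(f'pics/{n}14.png',ctrl.get_image(n)[:,:,::-1])
s=ctrl.get_state();print(s['position'],s['ft_force'],s['grip_width'])
a=cv2.imread('pics/scene14.png')[255:355,165:265];b=cv2.imread('pics/side14.png')[120:220,270:370]
cv2.imwrite('pics/c17.png',cv2.resize(np.hstack([a,b]),(800,400),interpolation=cv2.INTER_CUBIC))
E
```

```text
time: 21.95
position: [0.5501, -0.268, 0.257]
tool_rot: [2.246, 2.197, 0.0]
ft_force: [0.4, -0.4, -0.6]
grip_width: 0.342
[ 0.55007741 -0.26799649  0.256877  ] [ 0.16469278 -0.94796767 -0.91631719] 0.34399495896430315
```

View pics/c17.png

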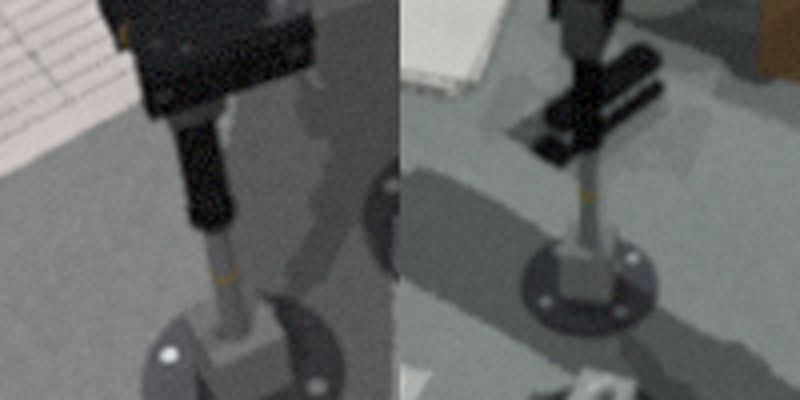

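Run:
```python
from h import *
S=ctrl.camera_model('scene');D=ctrl.camera_model('side')
o=[]
for n,(x,y) in(('scene',(195,290)),('side',(297,135))):
    im=cv2.resize(cv2.imread(f'pics/{n}14.png')[y:y+50,x:x+50],(400,400),interpolation=cv2.INTER_CUBIC);o.append(cv2.convertScaleAbs(im,alpha=2,beta=10))
cv2.imwrite('pics/c18.png',np.hstack(o))
for z in(.15,.105,.052):
  u=proj(S,[.5485,-.267,z]);v=proj(D,[.5485,-.267,z]);print(z,(u[0]-195)*8,(u[1]-290)*8,(v[0]-297)*8+400,(v[1]-135)*8)
```

```text
0.15 183.0088953685497 144.91158862189195 557.6783083916498 165.1040111308148
0.105 202.1478610393042 252.45885186035002 558.4092299337058 255.57494541816595
0.052 223.56147039642087 371.8023605775252 559.227865126637 356.9479802702201
```

View pics/c18.png

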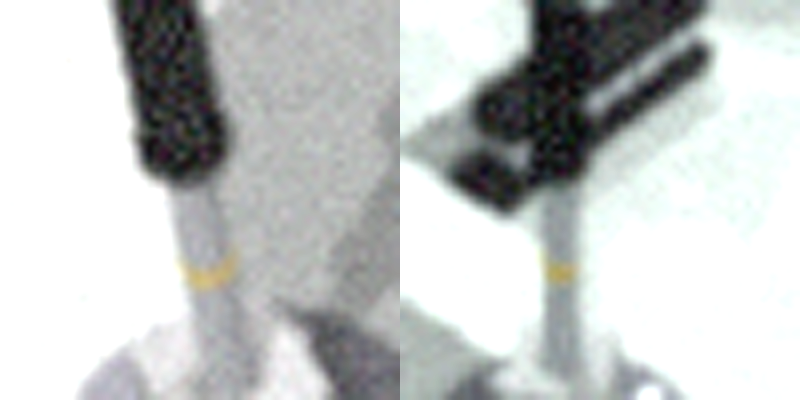

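The yellow band is clear at side crop (561,271). The tube's lower edge fits z = 0.150, i.e. about 90 mm drawn, but the green band is hidden under the rim from these angles. I'll feel for the end stop at 92 mm.

```bash
for i in 1 2 3; do python3 -m handwheel '[[0,0,-1,0,0,0,1],[0,0,-1,0,0,0,1],[0,0,-1,0,0,0,1],[0,0,-1,0,0,0,1]]' | egrep 'pos|force'
python3 - <<'E'
from h import *
F=[]
for i in range(4): ctrl.get_image('side');s=ctrl.get_state();F.append([*s['ft_force'],1e3*s['position'][2]])
print(np.mean(F,0).round(2))
E
done
```

```text
position: [0.55, -0.268, 0.2579]
ft_force: [1.4, -1.1, -0.1]
[  0.67  -0.99  -1.53 257.89]
position: [0.55, -0.2679, 0.259]
ft_force: [0.1, -0.4, -1.0]
[  0.72  -0.58  -0.78 258.95]
position: [0.5498, -0.2679, 0.2596]
ft_force: [0.4, -0.5, -4.6]
[-1.0000e-02 -6.2000e-01 -3.8700e+00  2.5974e+02]
```

The end stop was felt between +2 and +3 mm (-3.9 N, the whole pole's weight). So +0 was about 90 mm drawn. Back down 2.5 mm.

```bash
python3 -m handwheel '[[0,0,1,0,0,0,1],[0,0,2,0,0,0,1],[0,0,2.5,0,0,0,1],[0,0,2.5,0,0,0,1],[0,0,2.5,0,0,0,1],[0,0,2.5,0,0,0,1]]'
python3 - <<'E'
from h import *
F=[]
for i in range(4): im=ctrl.get_image('side');s=ctrl.get_state();F.append([*s['ft_force'],1e3*s['position'][2],s['grip_width']*87])
print(np.mean(F,0).round(2))
cv2.imwrite('pics/side15.png',im[:,:,::-1]);cv2.imwrite('pics/scene15.png',ctrl.get_image('scene')[:,:,::-1])
o=[]
for n,(x,y) in(('scene',(185,270)),('side',(285,115))):
    im=cv2.resize(cv2.imread(f'pics/{n}15.png')[y:y+80,x:x+80],(400,400),interpolation=cv2.INTER_CUBIC);o.append(cv2.convertScaleAbs(im,alpha=1.6,beta=10))
cv2.imwrite('pics/c19.png',np.hstack(o))
E
```

```text
time: 25.1
position: [0.5501, -0.268, 0.2575]
tool_rot: [2.246, 2.197, 0.0]
ft_force: [0.8, -0.6, -0.2]
grip_width: 0.34
[ 2.4000e-01 -9.7000e-01 -4.8000e-01  2.5746e+02  2.9810e+01]
```

View pics/c19.png

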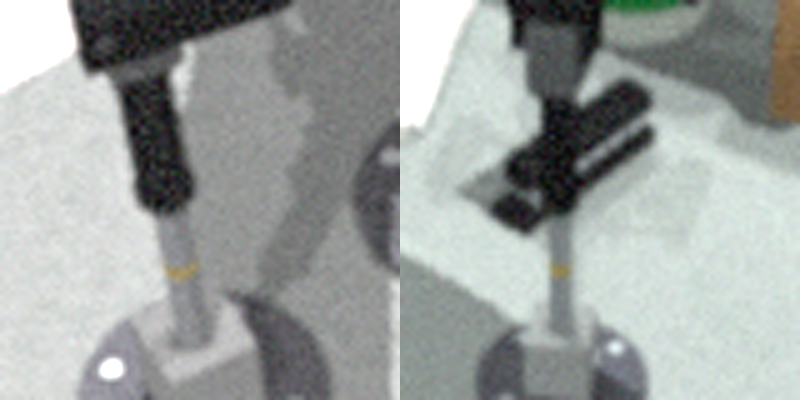

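View pics/scene15.png

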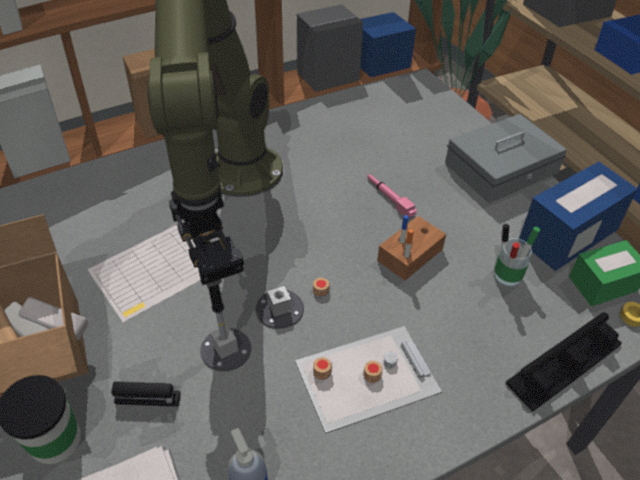

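The pole is in stand B with its head gripped and the tube drawn. The force is back to -0.5 N, so the foot is down. The tokens, markers, jar and stapler are where they started. I'm handing in.

```bash
python3 -c "
from bench import ctrl
print(ctrl.close_job()); s=ctrl.get_state(); print(s['time'],s['position'],s['ft_force'])"
```

```text
the job is handed in; nothing more can be done
None
the job is handed in; nothing more can be done
```

The pole now stands in the counter stand farther from the base, drawn up to the second stop, with the gripper still holding its head and the button pressed in. I handed the job in at about 25 s; no verdict is reported.

**What I did:**
- I took the closed pole out of the caddy by its plain faces and lowered it into the stand until it pushed back with about 9 N at the expected depth.
- I then turned the gripper a quarter, squeezed the button at 28 N and drew the head up about 90 mm.

**Last checks:**
- **Height:** raising it further, I felt the end stop 2–3 mm above the 90 mm position, then backed off to about 90.5 mm. The tube's lower edge in the side picture also agrees with about 90 mm.
- **Foot down:** the vertical force came back to about -0.5 N, against -3.3 to -4 N when the whole pole hangs from the gripper.
- **Grip:** the jaws were about 30 mm apart on the head, which fits the button being pressed in.
- **Other items:** in the last scene picture the tokens, markers, jar and stapler look unmoved.

**Not confirmed:** I could not see the green band. From the camera angles used it would be hidden under the tube's rim. The second stop rests on the arm's measured lift, the end-stop feel and the tube-edge picture.

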